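# Turn the waffle on the brunch griddle

## Robot

A 7-joint arm with a two-finger parallel gripper is mounted at the origin on the work surface. World frame = base frame: x ahead of the robot, y to its left, z up, the work surface at z = 0. Lengths are in m, angles in rad, forces in N, time in s.
With the tool pointing down it reaches from about 0.4 to 0.875 m from the base axis. Payload 6.5 kg.
Tool frame: the origin (TCP) lies midway between the tips of the shut fingers; the grasp point (between the pads) lies 19 mm behind it (r.tcp_to_grasp is the distance from the TCP to the grasp point, in m); z points along the fingers, y is the direction in which the jaws open and shut (so a half turn about z gives the same grasp; the last joint's range is limited). The gripper opens to 88 mm and grips with 3 to 60 N. Pads are 18 mm wide; open, the fingers measure 123 mm over their backs; the gripper's body (75 mm by 187 mm) begins 45 mm behind the grasp point.
Start: joints at [-1.387, 0.536, -0.004, 1.538, 0.003, 1.067, -0.071], TCP at [0.161, 0.63, 0.239] pointing down, gripper open.
Joint ranges: [-2.7, 2.7], [-0.37, 2.16], [-1.27, 1.26], [0.24, 2.4], [-1.31, 4.45], [0.19, 1.91], [-2.76, 2.76]. Speed limits (rad/s): [2.39, 2.39, 3.14, 3.14, 3.14, 3.14, 3.14].

## Interface

Orientations are given as a rotation vector (axis times angle).
In Python, from rig import r gives the robot as it stands.
- The arm moves only by the tool step_arm, never from a script. Its argument "deltas" is one flat list of numbers, 5 for each row, row after row: the finger opening in cm, from 0 to 8.81, then the shift along the tool's x, y, z in cm, then the turn about the tool's z in degrees. In form: [fingers, dx, dy, dz, twist, fingers, dx, dy, dz, twist, ...]. A call has 1 to 12 rows; each row shifts and turns the commanded pose from where the row before left it, along the tool's axes as they then stand; what a row does not reach is not made up. A row lasts 1/10 s, in which the tool goes at most 50 mm and 8.59 degrees, less where a joint would pass 70% of its speed; a pose out of reach is approached as far as the arm can. A call is refused whole if a number of a shift passes 5 or a number of a turn 8.59, either way. A call with a gripper value outside its range is refused whole. The fingers move at their own pace and stop on an object; the grip force is fixed at half the most. Time passes only in rows, so rows that do not move let the fingers close. It gives the time, the measured TCP pose, the force and the opening at its end, in the units of the state.
- r.observe(): the state, without advancing time (a new reading comes with each control period).
- r.read_camera(name): name is "scene" or "side" or "wrist"; returns a dict with "image" (400x640x3 uint8, red, green, blue), "camera_matrix" (3x3 intrinsics, pixels), "view" (4x4, takes a point from world to camera coordinates); the wrist camera has in their place "T_tool_cam" (4x4, takes a point from camera to tool coordinates, whose origin is the TCP and whose axes are the flange's). Camera axes: x right, y down, z forward; pixel columns grow to the right and rows downward; lengths in m; the calibration is good to about 2 mm. A picture is of the moment at which its call begins: read the wrist's pose just before it. There is no depth.
- r.close_job(): hands the job in, once; it reports no verdict.
The state is a dict: "t": time; "joint_positions": joint angles; "qd": joint speeds; "tau": joint torques, N m; "tcp_pos": TCP position; "eef_rot": TCP orientation; "ft_force": force on the tool from outside, world axes, zero at the start; "wrist_torque": the same for the moment, N m; "grip_width": finger opening in m.
Only numpy, scipy, OpenCV 4.12 (cv2) and the standard library are available. Lean on these libraries where they do the work, as an engineer would, in place of code of your own. Each camera call takes 0.05 s, during which the arm holds its last target. There are 200 camera calls.

## Task

Take the turner from its rest, work its blade under the round waffle on the griddle (the back rim will stop it sliding away), lift it clear of the plate and turn it over, so that it ends lying flat on the plate, browned side up, clear of the toast. Go gently: let the blade only lightly scrape the plate, never dig into its non-stick coating, do not crush the waffle, and touch it with the turner only. Then lay the turner back in its rest as you found it, leaving the toast and all else where they are.

Things in the scene. Friction and masses are not known exactly. Their poses are not given: they have to be found in the camera images.
- griddle: dark electric griddle, fixed. Its x axis runs from the open front (robot side) to the back rim, y along it, z up; origin: centre of its underside on the counter. Cooking plate 250 (x) by 420 (y) mm, level, its surface 45 mm above the counter. A rim stands 16 mm above the plate at the back (inner face at x = +120 mm) and at both sides (inner faces at y = -210 and +210 mm); none in front
- griddle_plate (a point): centre of the griddle's cooking surface, axes as the griddle's
- waffle: the waffle: a stiff round disc 100 mm across, 15 mm thick, 40 to 85 g, both rims bevelled all round, 5.5 mm inward by 3.5 mm high; pale golden face up, browned face down at the start. Lies loose on the plate 10 to 40 mm short of the back rim. Origin: centre of the face that is down at the start; z points out of the pale face, up at the start and down once it is turned
- waffle_center (a point): the middle of the waffle (7.5 mm from either face)
- toast: a square slice of toast, 92 by 92 by 14 mm, lying on the other half of the plate; must stay where it is. Origin: centre of its underside
- turner: steel turner, 0.16 kg, on its rest. Origin: centre of the blade's underside, were it straight; x points along it from handle to blade tip, z up. Blade 95 (x) by 80 (y) by 2 mm; a 20 mm wide neck rises from the blade's rear edge to x = -94, z = 68 mm; level eight-sided wooden handle, 22 mm across its flats, axis 70 mm above the blade's underside, from x = -90 to -225 mm.
- turner_grip (a point): on the handle's axis 120 mm behind the blade's centre and 70 mm above its underside: the place to grip. The eight flats face up, down, sideways and at 45 degrees, so the gripper can take it from above or leaning 45 degrees to either side
- turner_heel (a point): middle of the blade's rear edge, underside, 47.5 mm behind the turner's origin and level with it. The blade is flat and stiff, but use has bent it up at this edge by an unmeasured 0 to 0.15 rad, another bend each time, so its front edge stands 0 to 14 mm higher than this edge when the handle is level and must be felt onto the plate
- rest: white ceramic turner rest, fixed: a slab 300 (x) by 110 (y) by 8 mm with a cradle 115 mm behind its centre, a ledge 67 mm above the counter between two low ears (58 mm apart, tops 75 mm above the counter), on which the end of the turner's handle lies while the blade lies flat on the slab. x points from cradle to blade end. Origin: centre of its underside
- rest_place (a point): where the turner's origin belongs when it is laid in its rest: on the slab, 80 mm ahead of the rest's centre, 8 mm above the counter
- jam: jam jar, amber glass, 60 mm across and 75 mm high; a bystander. Origin: centre of its underside
- butter_dish: butter dish, white, 85 by 120 mm, 58 mm high; a bystander. Origin: centre of its underside
- syrup: syrup bottle, amber, 64 mm across, 170 mm high, on the round tray; a bystander. Origin: centre of its underside
- mug: blue mug, 90 mm high, on the round tray; a bystander. Origin: centre of its underside
- tumbler: glass tumbler, 100 mm high, on the round tray; a bystander. Origin: centre of its underside
Mind the look-alikes: they are no part of the job. What is shaped like the waffle but purple or red is not meant.

How it is judged:
On the way:
1. the waffle is borne on the turner, clear of the griddle's plate (contact force between waffle and turner above 0.15 N and z of waffle_center in the frame of griddle above 0.065 m and contact force between waffle and griddle below 0.05 N), for 0.2 s.
At the end, for the whole second after the job is handed in: The waffle lies flat on the plate within its rims, pale face down, at rest and not touching the toast; the turner lies right way up in its rest, blade on the slab and handle on the cradle, within 25 mm of its place and 0.2 rad of the rest's line, let go and at rest (angle between waffle's own z axis and vertical above 3 rad and z of waffle_center in the frame of griddle between 0.049 and 0.056 m and x of waffle_center in the frame of griddle between -0.12 and 0.12 m and y of waffle_center in the frame of griddle between -0.21 and 0.21 m and linear speed of each of waffle, turner below 0.02 m/s and not (contact force between waffle and toast above 0.05 N) and not (contact force between waffle and turner above 0.02 N) and horizontal distance between turner and rest_place below 0.025 m and angle between turner's own z axis and vertical below 0.06 rad and z of turner in the frame of rest between 0.004 and 0.014 m and y of turner_grip in the frame of rest between -0.025 and 0.025 m and angle between the x axis of turner and the x axis of rest, either way round below 0.2 rad).
It fails at once if the blade presses on the griddle with more than 8 N (contact force between turner and griddle above 8 N).
It fails at once if the turner bears on the waffle with more than 10 N (contact force between waffle and turner above 10 N).
It fails at once if the robot touches the waffle (contact force between any of the fingers, the arm and waffle above 0.2 N).
It fails at once if the toast is moved by more than 15 mm (distance of toast from where it was at the start of the episode above 0.015 m).
It fails at once if a bystander is moved by more than 20 mm (distance of any of jam, butter_dish, syrup, mug, tumbler from where it was at the start of the episode above 0.02 m).
It also fails if it takes over 70 s, if anything falls off the work surface, if the arm or the gripper's body presses on something with over 40 N, if the wrist force passes 120 N, or if a joint passes its speed limit or range.

## Working session

There is one attempt and no reset: what is moved stays moved. The work goes in short steps, Python scripts to look and compute and a tool call to move; the robot and the scene stay as the last step left them, time stands still between calls to the robot, and variables do not carry over. Pictures are saved under pics/ and viewed, about 8 in all and at most 12, crops included, and the job is handed in when it is done.

Besides the shell and the picture viewer there is one more tool, called as name(argument=value, ...), one argument or row to a line, values as JSON. step_arm: Moves the arm, as the interface text tells. Its arguments: {"type":"object","properties":{"deltas":{"type":"array","items":{"type":"number"}}},"required":["deltas"]}

```bash
ls; mkdir -p pics
cat > h.py <<'E'
import numpy as np, cv2, json
from scipy.spatial.transform import Rotation as R
from rig import r
np.set_printoptions(precision=4,suppress=True)
def snap(n,f,crop=None,s=1):
    o=r.observe(); c=r.read_camera(n); im=c['image'][:,:,::-1]
    np.savez('pics/'+f+'.npz',K=c['camera_matrix'],V=c['view'] if 'view' in c else np.linalg.inv(tw(o)@c['T_tool_cam']),im=im)
    if crop: x0,y0,x1,y1=crop; im=im[y0:y1,x0:x1]
    cv2.imwrite('pics/'+f+'.png',cv2.resize(im,None,fx=s,fy=s,interpolation=cv2.INTER_CUBIC))
def tw(o):
    T=np.eye(4);T[:3,:3]=R.from_rotvec(o['eef_rot']).as_matrix();T[:3,3]=o['tcp_pos'];return T
def ray(f,u,v,z):  # pixel -> world point at height z
    d=np.load('pics/'+f+'.npz');V=d['V'];Rm=V[:3,:3];c=-Rm.T@V[:3,3]
    w=Rm.T@np.linalg.solve(d['K'],[u,v,1]);return c+w*(z-c[2])/w[2]
def proj(f,p):
    d=np.load('pics/'+f+'.npz');q=d['K']@(d['V']@np.append(p,1))[:3];return q[:2]/q[2]
def st():
    o=r.observe();print('t',o['t'],'p',np.array(o['tcp_pos']),'rot',np.array(o['eef_rot']),'F',np.array(o['ft_force']),'w',o['grip_width'],'tq',np.array(o['wrist_torque']));print(tw(o)[:3,:3])
E
python3 - <<'E'
from h import *
st()
snap('scene','s0');snap('side','d0')
a=cv2.imread('pics/s0.png');b=cv2.imread('pics/d0.png')
cv2.imwrite('pics/both.png',cv2.resize(np.vstack([a,b]),(480*1,600)))
for f in('s0','d0'):
  d=np.load('pics/'+f+'.npz');print(d['K'][0],-d['V'][:3,:3].T@d['V'][:3,3])
E
```

```text
pics
t 0.0 p [0.1605 0.6292 0.2378] rot [-0.3913 -3.117   0.0027] F [-0.1871 -0.0155 -0.1265] w 0.08776095537921691 tq [0.0034 0.0319 0.0199]
[[-0.969   0.2472 -0.0003]
 [ 0.2472  0.969  -0.0017]
 [-0.0001 -0.0017 -1.    ]]
[400.6835   0.     314.5251] [1.1754 0.2889 1.3206]
[474.2038   0.     324.9414] [ 0.3535 -1.3824  1.2002]
```

View pics/s0.png

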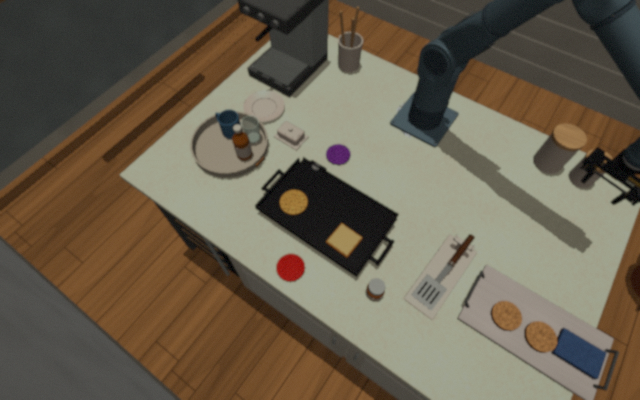

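View pics/d0.png

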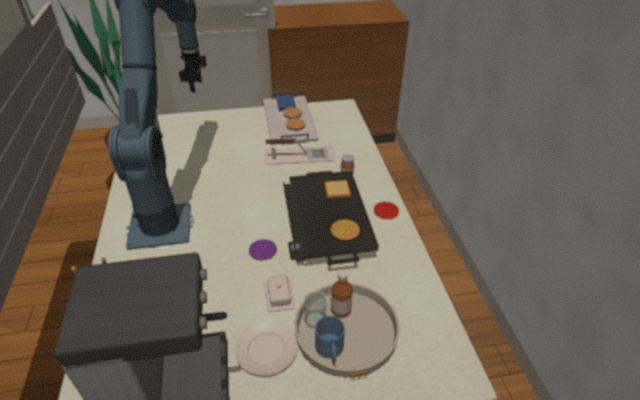

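Run:
```python
from h import *
a=np.load('pics/s0.npz')['im']
A=cv2.resize(a[150:280,245:410],None,fx=4.2,fy=4.2,interpolation=cv2.INTER_CUBIC)
cv2.imwrite('pics/c1.png',A)
b=a[225:325,400:490];B=cv2.resize(b,None,fx=6,fy=6,interpolation=cv2.INTER_CUBIC)
cv2.imwrite('pics/c2.png',B)
for u,v,z in[(293,202,.06),(344,240,.059),(430,291,.01),(455,262,.078),(468,240,.078),(376,289,.05)]: print(u,v,ray('s0',u,v,z))
```

```text
293 202 [ 0.6656 -0.1872  0.06  ]
344 240 [0.6833 0.0435 0.059 ]
430 291 [0.6531 0.3666 0.01  ]
455 262 [0.5479 0.3843 0.078 ]
468 240 [0.4524 0.3857 0.078 ]
376 289 [0.7631 0.2198 0.05  ]
```

View pics/c1.png

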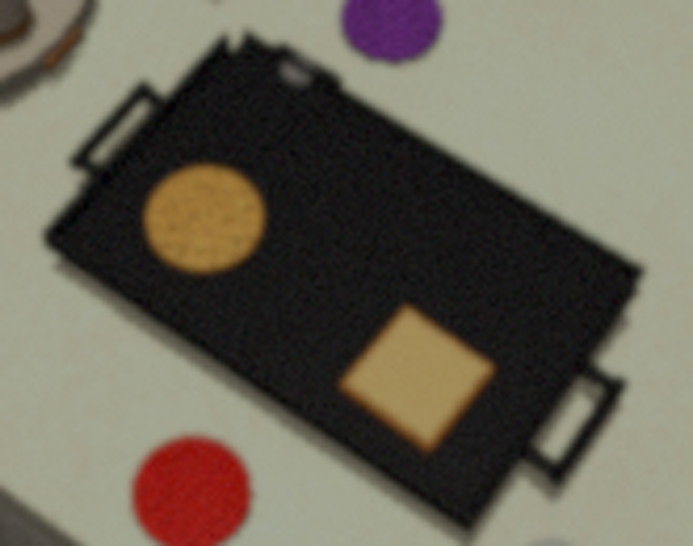

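View pics/c2.png

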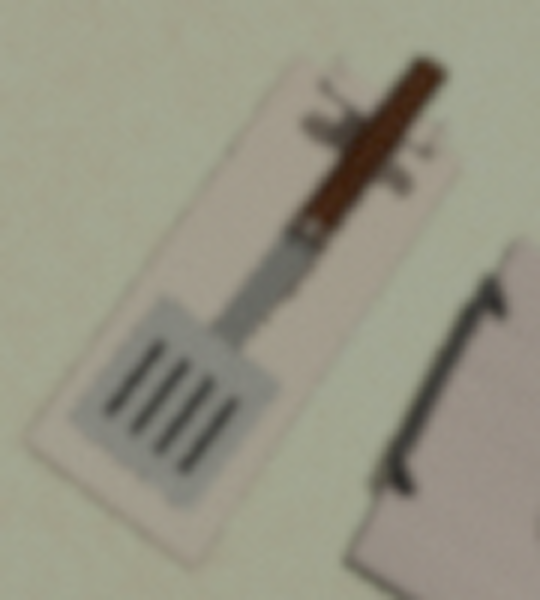

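Run:
```python
from h import *
g=lambda u,v,z:ray('s0',245+u/4.2,150+v/4.2,z)
q=lambda u,v,z:ray('s0',400+u/6,225+v/6,z)
print('rim back',g(47,237,.061),g(470,535,.061),'front',g(640,270,.045),g(235,40,.045))
print('waffle',g(205,218,.06),'w edges',g(144,218,.06),g(266,218,.06),g(205,164,.06),g(205,272,.06))
print('toast',[g(*p,.059)[:2] for p in((408,305),(495,370),(430,452),(340,382))])
for n,p,z in[('tail',(430,65),.078),('hfront',(308,228),.078),('slab',(25,435),.008),('slab',(195,568),.008),('slab',(460,165),.008),('slab',(295,55),.008),('bl',(162,298),.01),('bl',(280,380),.01),('bl',(185,510),.014),('bl',(72,413),.014)]: print(n,q(*p,z))
print(proj('d0',q(430,65,.078)),proj('d0',q(308,228,.078)),proj('d0',g(205,218,.06)))
```

```text
rim back [ 0.7559 -0.2836  0.061 ] [0.7695 0.1501 0.061 ] front [0.4857 0.1415 0.045 ] [ 0.4923 -0.2802  0.045 ]
waffle [ 0.6636 -0.185   0.06  ] w edges [ 0.6936 -0.2277  0.06  ] [ 0.6336 -0.1423  0.06  ] [ 0.6207 -0.2172  0.06  ] [ 0.705  -0.1539  0.06  ]
toast [array([0.6322, 0.0021]), array([0.6404, 0.0922]), array([0.7298, 0.0876]), array([ 0.7215, -0.0047])]
tail [0.4313 0.3892 0.078 ]
hfront [0.5579 0.3761 0.078 ]
slab [0.7206 0.3077 0.008 ]
slab [0.731  0.4163 0.008 ]
slab [0.4377 0.4356 0.008 ]
slab [0.4293 0.327  0.008 ]
bl [0.6089 0.3324 0.01  ]
bl [0.6133 0.4074 0.01  ]
bl [0.7087 0.3973 0.014 ]
bl [0.6972 0.3226 0.014 ]
[265.4373 141.3295] [294.7556 140.2697] [346.1001 226.4953]
```

step_arm(
  deltas=[8.8,0,0,0,-8.5,8.8,-3.65,-1.92,0.6,0,8.8,-3.65,-1.92,0.6,0,8.8,-3.65,-1.92,0.6,0,8.8,-3.65,-1.92,0.6,0,8.8,-3.65,-1.92,0.6,0,8.8,-3.65,-1.92,0.6,0,8.8,-3.65,-1.92,0.6,0,8.8,-3.65,-1.92,0.6,0,8.8,-3.65,-1.92,0.6,0,8.8,-3.65,-1.92,0.6,0,8.8,-3.65,-1.92,0.6,0],
)

```text
t: 1.3
tcp_pos: [0.5397, 0.3778, 0.1721]
eef_rot: [-0.159, -3.137, 0.001]
ft_force: [-0.9, 0.4, -0.1]
grip_width: 0.0879
```

Run:
```python
from h import *
st();snap('wrist','w0')
```

```text
t 1.3 p [0.5397 0.3778 0.1721] rot [-0.1589 -3.137   0.0007] F [-0.9024  0.3834 -0.0921] w 0.08788716872727259 tq [ 0.0567 -0.0138  0.0399]
[[-0.9949  0.1011 -0.0006]
 [ 0.1011  0.9949 -0.0004]
 [ 0.0005 -0.0005 -1.    ]]
```

View pics/w0.png

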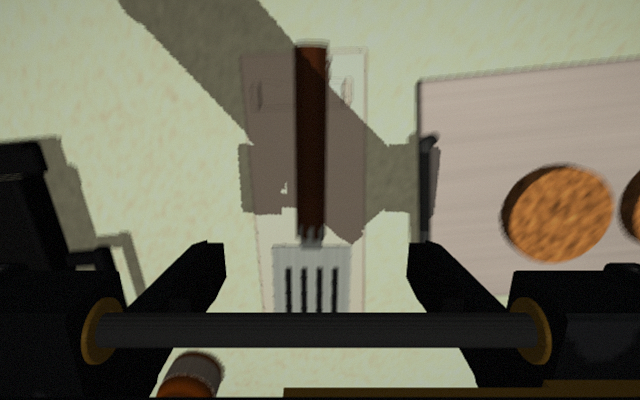

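Run:
```python
from h import *
for u,v,z in[(312,44,.089),(310,225,.089),(311,244,.012),(273,250,.010),(350,246,.010)]: print(ray('w0',u,v,z))
```

```text
[0.4323 0.3873 0.089 ]
[0.5538 0.373  0.089 ]
[0.6052 0.3672 0.012 ]
[0.6089 0.3281 0.01  ]
[0.6123 0.4059 0.01  ]
```

step_arm(
  deltas=[8.8,0.3,-0.3,0,-0.7,8.8,0,0,3.5,0,8.8,0,0,3.5,0,8.8,0,0,2.5,0,8.8,0,0,1.8,0,8.8,0,0,0,0,0.5,0,0,0,0,0.5,0,0,0,0,0.5,0,0,0,0,0.5,0,0,0,0,0.5,0,0,0,0,0.5,0,0,0,0],
)

```text
t: 2.55
tcp_pos: [0.5356, 0.3764, 0.06]
eef_rot: [0.14, 3.138, 0.0]
ft_force: [-0.5, -1.1, -0.6]
grip_width: 0.0422
```

step_arm(
  deltas=[0.5,0,0,0,0,0.5,0,0,0,0,0.5,0,0,0,0,0.5,0,0,0,0],
)

```text
t: 2.95
tcp_pos: [0.5355, 0.3762, 0.0597]
eef_rot: [-0.14, -3.138, 0.0]
ft_force: [-0.6, -0.1, -0.4]
grip_width: 0.0216
```

Run:
```python
from h import *
st();print(ray('s0',243,158,0),ray('s0',254,137,0.05),ray('s0',229,124,.05))
```

```text
t 2.95 p [0.5355 0.3762 0.0597] rot [-0.1404 -3.1384  0.0003] F [-0.5505 -0.1448 -0.3822] w 0.021641329928178858 tq [-0.067   0.064  -0.0258]
[[-0.996   0.0893 -0.0001]
 [ 0.0893  0.996  -0.0002]
 [ 0.0001 -0.0002 -1.    ]]
[ 0.5957 -0.4955  0.    ] [ 0.5147 -0.4961  0.05  ] [ 0.5218 -0.6223  0.05  ]
```

Run:
```python
from h import *
for p in[(257,95),(347,90)]: print(ray('w0',*p,.075))
im=np.load('pics/w0.npz')['im'][40:130,230:380];cv2.imwrite('pics/c3.png',cv2.resize(im,None,fx=5,fy=5,interpolation=cv2.INTER_CUBIC))
g=lambda u,v,z:ray('s0',245+u/4.2,150+v/4.2,z)
print([g(*p,.04)[:2] for p in((580,370),(622,385),(555,485),(525,455))],ray('s0',338,154,.01),ray('s0',291,267,.01))
print(r.observe()['joint_positions'])
```

```text
[0.4591 0.3459 0.075 ]
[0.4621 0.4084 0.075 ]
[array([0.592 , 0.1464]), array([0.5838, 0.1814]), array([0.6891, 0.181 ]), array([0.6813, 0.1483])] [ 0.3671 -0.1903  0.01  ] [ 0.852  -0.0591  0.01  ]
[-0.6969  0.7619  0.0229  1.6287 -0.023   0.7514  0.8179]
```

View pics/c3.png

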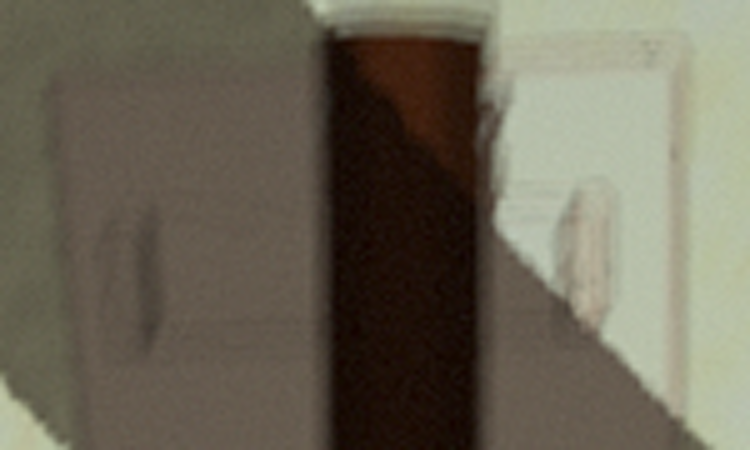

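step_arm(
  deltas=[0.5,0,0,-2.0,0,0.5,0,0,-4.0,0,0.5,0,0,-4.0,0,0.5,0,0,0,0,0.5,0,0,0,0],
)

```text
t: 3.45
tcp_pos: [0.5356, 0.3766, 0.1603]
eef_rot: [0.14, 3.138, 0.001]
ft_force: [0.5, -0.1, -1.6]
grip_width: 0.0218
```

Run:
```python
from h import *
st();snap('wrist','w1',(150,0,490,400),1.5)
```

```text
t 3.45 p [0.5356 0.3766 0.1603] rot [0.14   3.1376 0.0014] F [ 0.5098 -0.1123 -1.648 ] w 0.021806117296053185 tq [ 0.0452  0.1477 -0.0108]
[[-0.996   0.0891  0.0009]
 [ 0.0891  0.996   0.0008]
 [-0.0008  0.0009 -1.    ]]
```

View pics/w1.png

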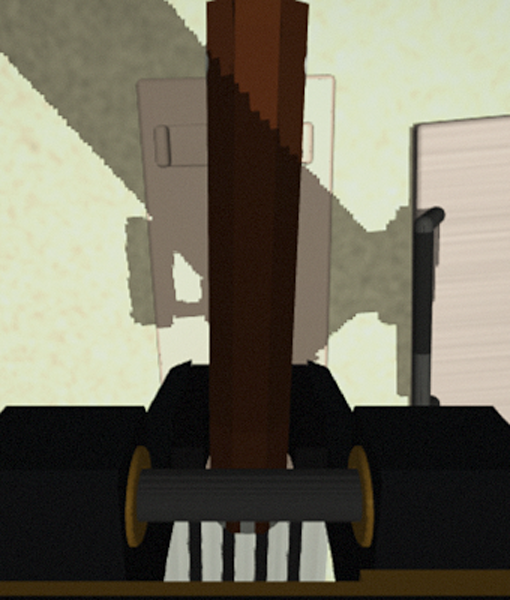

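step_arm(
  deltas=[0.5,3.77,-3.59,0,0,0.5,3.77,-3.59,0,8.5,0.5,0,0,0,8.59,0.5,0,0,0,8.59,0.5,0,0,0,8.59,0.5,0,0,0,8.59,0.5,0,0,0,8.59,0.5,0,0,0,8.59,0.5,0,0,0,8.59,0.5,0,0,0,8.59,0.5,0,0,0,8.59,0.5,0,0,0,8.59],
)

```text
t: 4.7
tcp_pos: [0.4561, 0.3133, 0.1579]
eef_rot: [2.404, 2.022, -0.005]
ft_force: [0.1, -0.3, -1.2]
grip_width: 0.0212
```

step_arm(
  deltas=[0.5,0,0,3.0,0,0.5,0,0,3.0,0,0.5,0,0,2.0,0,0.5,0,0,0.8,0,0.5,0,0,0,0],
)

```text
t: 5.2
tcp_pos: [0.456, 0.3131, 0.07]
eef_rot: [2.398, 2.029, -0.006]
ft_force: [0.1, -0.4, -1.2]
grip_width: 0.0215
```

step_arm(
  deltas=[0.5,0,0,0.2,0,0.5,0,0,0.1,0,0.5,0,0,0.1,0,0.5,0,0,0.1,0],
)

```text
t: 5.6
tcp_pos: [0.4574, 0.3144, 0.0672]
eef_rot: [-2.398, -2.03, -0.002]
ft_force: [0.4, 0.2, -1.6]
grip_width: 0.0212
```

step_arm(
  deltas=[0.5,0,0,0.1,0,0.5,0,0,0.1,0,0.5,0,0,0,0],
)

```text
t: 5.9
tcp_pos: [0.4577, 0.314, 0.0651]
eef_rot: [2.398, 2.029, 0.001]
ft_force: [-0.8, -1.4, 4.4]
grip_width: 0.0214
```

step_arm(
  deltas=[0.5,0,0,0.1,0,0.5,0,0,0.1,0,0.5,0,0,0.1,0,0.5,0,0,0,0],
)

```text
t: 6.3
tcp_pos: [0.4578, 0.3141, 0.0642]
eef_rot: [-2.398, -2.028, -0.001]
ft_force: [-7.4, -6.2, 30.7]
grip_width: 0.0209
```

Run:
```python
from h import *
st();snap('side','d1');
q=proj('d1',[.43,.2,.02]);print(q)
im=np.load('pics/d1.npz')['im'];u,v=map(int,q);im=im[v-60:v+60,u-80:u+80];cv2.imwrite('pics/d1.png',cv2.resize(im,None,fx=5,fy=5,interpolation=cv2.INTER_CUBIC))
```

```text
t 6.3 p [0.4578 0.3141 0.0642] rot [-2.398  -2.028  -0.0013] F [-7.4344 -6.247  30.7315] w 0.020927021739395132 tq [-1.1456  1.5323  0.0126]
[[ 0.166   0.9861 -0.    ]
 [ 0.9861 -0.166   0.0013]
 [ 0.0013 -0.0002 -1.    ]]
[270.2885 177.9021]
```

step_arm(
  deltas=[0.5,0,0,-1.0,0,0.5,0,0,-1.0,0,0.5,-4,0,0,0,0.5,-4,0,0,0,0.5,-3,0,0,0,0.5,0,0,0,0],
)

```text
t: 6.95
tcp_pos: [0.4379, 0.2009, 0.0817]
eef_rot: [2.403, 2.022, -0.005]
ft_force: [0.1, 0.8, -1.4]
grip_width: 0.0211
```

Run:
```python
from h import *
st();snap('side','d2');
q=proj('d2',[.43,.17,.05]);print(q)
im=np.load('pics/d2.npz')['im'];u,v=map(int,q);im=im[v-50:v+50,u-70:u+70];cv2.imwrite('pics/d2.png',cv2.resize(im,None,fx=5.5,fy=5.5,interpolation=cv2.INTER_CUBIC))
```

```text
t 6.95 p [0.4379 0.2009 0.0817] rot [ 2.403   2.0224 -0.005 ] F [ 0.1112  0.7668 -1.4289] w 0.02105339607719532 tq [ 0.0795  0.0077 -0.0266]
[[ 0.1708  0.9853 -0.0019]
 [ 0.9853 -0.1708 -0.0027]
 [-0.003  -0.0015 -1.    ]]
[270.522  176.3514]
```

View pics/d2.png

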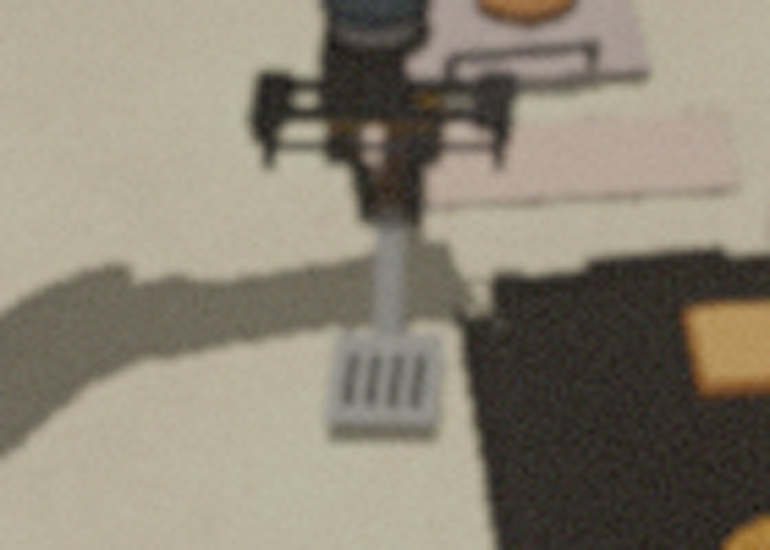

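step_arm(
  deltas=[0.5,0,0,1.0,0,0.5,0,0,0.4,0,0.5,0,0,0,0],
)

```text
t: 7.3
tcp_pos: [0.4384, 0.2065, 0.0667]
eef_rot: [-2.396, -2.031, 0.002]
ft_force: [-0.7, -0.4, -1.4]
grip_width: 0.0215
```

step_arm(
  deltas=[0.5,0,0,0.2,0,0.5,0,0,0.2,0,0.5,0,0,0,0],
)

```text
t: 7.6
tcp_pos: [0.4389, 0.2057, 0.0635]
eef_rot: [2.398, 2.03, -0.0]
ft_force: [1.0, -0.4, -1.2]
grip_width: 0.021
```

step_arm(
  deltas=[0.5,0,0,0.1,0,0.5,0,0,0.1,0,0.5,0,0,0,0],
)

```text
t: 7.9
tcp_pos: [0.439, 0.2057, 0.0617]
eef_rot: [2.398, 2.03, 0.0]
ft_force: [0.3, -0.1, -1.3]
grip_width: 0.0215
```

step_arm(
  deltas=[0.5,0,0,0.1,0,0.5,0,0,0.1,0,0.5,0,0,0,0],
)

```text
t: 8.2
tcp_pos: [0.439, 0.2057, 0.0597]
eef_rot: [2.398, 2.03, 0.0]
ft_force: [-0.1, 0.5, -0.8]
grip_width: 0.0217
```

step_arm(
  deltas=[0.5,0,0,0.1,0,0.5,0,0,0,0],
)

```text
t: 8.4
tcp_pos: [0.439, 0.2058, 0.0587]
eef_rot: [-2.398, -2.03, -0.0]
ft_force: [-0.2, 1.1, -0.7]
grip_width: 0.0211
```

step_arm(
  deltas=[0.5,0,0,0.1,0,0.5,0,0,0,0],
)

```text
t: 8.6
tcp_pos: [0.439, 0.2057, 0.0577]
eef_rot: [2.398, 2.03, 0.0]
ft_force: [0.1, 0.8, -0.3]
grip_width: 0.021
```

Run:
```python
from h import *
st()
```

```text
t 8.6 p [0.439  0.2057 0.0577] rot [2.3979 2.0297 0.0001] F [ 0.0747  0.7725 -0.2575] w 0.02101490575746137 tq [0.0073 0.019  0.0132]
[[ 0.1652  0.9863  0.    ]
 [ 0.9863 -0.1652  0.    ]
 [ 0.      0.     -1.    ]]
```

step_arm(
  deltas=[0.5,0,0,-3,0,0.5,0,0,-3.5,0,0.5,0,0,-3,-8.2,0.5,0,0,0,-8.2,0.5,0,0,0,-8.2,0.5,0,0,0,-8.2,0.5,0,0,0,-8.2,0.5,0,0,0,-8.2,0.5,0,0,0,-8.2,0.5,0,0,0,-8.2,0.5,0,0,0,-8.2,0.5,0,0,0,-8.2],
)

```text
t: 9.8
tcp_pos: [0.4386, 0.2052, 0.1525]
eef_rot: [-0.47, -3.106, 0.001]
ft_force: [-0.7, 0.2, -1.9]
grip_width: 0.0213
```

step_arm(
  deltas=[0.5,0,0,0,-8.2,0.5,0,-4.0,0,-7.5,0.5,0,-4.0,0,0,0.5,0,-4.0,0,0,0.5,0,-4.0,0,0,0.5,0,-4.0,0,0,0.5,0,-4.0,0,0,0.5,0,-4.0,0,0,0.5,0,-4.0,0,0,0.5,0,-4.0,0,0,0.5,0,-2.0,0,0,0.5,0,0,0,0],
)

```text
t: 11.0
tcp_pos: [0.4208, -0.177, 0.1527]
eef_rot: [-0.059, -3.141, 0.002]
ft_force: [-0.1, 1.3, -1.3]
grip_width: 0.0212
```

Run:
```python
from h import *
st()
```

```text
t 11.0 p [ 0.4208 -0.177   0.1527] rot [-0.0587 -3.1407  0.0022] F [-0.0588  1.3215 -1.2792] w 0.02121009165852806 tq [ 0.0442  0.0413 -0.0072]
[[-0.9993  0.0374 -0.0004]
 [ 0.0374  0.9993 -0.0014]
 [ 0.0004 -0.0014 -1.    ]]
```

step_arm(
  deltas=[0.5,3.5,0,1.5,0,0.5,0,0,2.0,0,0.5,0,0,0.7,0,0.5,0,0,0,0,0.5,0,0,0,0],
)

```text
t: 11.5
tcp_pos: [0.3878, -0.1722, 0.1112]
eef_rot: [0.048, 3.14, -0.0]
ft_force: [0.4, -0.3, -1.9]
grip_width: 0.021
```

step_arm(
  deltas=[0.5,0,0,0.3,0,0.5,0,0,0,0,0.5,0,0,0,0],
)

```text
t: 11.8
tcp_pos: [0.3871, -0.1726, 0.108]
eef_rot: [0.049, 3.141, -0.0]
ft_force: [-0.1, -0.1, -1.4]
grip_width: 0.0214
```

step_arm(
  deltas=[0.5,0,0,0.1,0,0.5,0,0,0,0],
)

```text
t: 12.0
tcp_pos: [0.3869, -0.1726, 0.1068]
eef_rot: [0.05, 3.141, -0.0]
ft_force: [-0.5, -0.8, -1.6]
grip_width: 0.0213
```

step_arm(
  deltas=[0.5,0,0,0.1,0,0.5,0,0,0,0],
)

```text
t: 12.2
tcp_pos: [0.3868, -0.1726, 0.1057]
eef_rot: [0.05, 3.141, -0.0]
ft_force: [0.5, -0.6, -0.9]
grip_width: 0.0207
```

step_arm(
  deltas=[0.5,0,0,0.1,0,0.5,0,0,0,0],
)

```text
t: 12.4
tcp_pos: [0.3868, -0.1726, 0.1047]
eef_rot: [-0.05, -3.141, 0.0]
ft_force: [0.5, -0.5, -0.3]
grip_width: 0.0214
```

step_arm(
  deltas=[0.5,-1.5,0,0,0,0.5,-1.5,0,0,0,0.5,-1.5,0,0,0,0.5,-0.7,0,0,0,0.5,-0.7,0,0,0,0.5,-0.7,0,0,0,0.5,0,0,0,0],
)

```text
t: 13.1
tcp_pos: [0.4535, -0.1746, 0.1047]
eef_rot: [0.049, 3.141, -0.0]
ft_force: [-0.0, -0.4, -0.2]
grip_width: 0.0212
```

step_arm(
  deltas=[0.5,-0.6,0,0,0,0.5,-0.6,0,0,0,0.5,-0.6,0,0,0,0.5,-0.6,0,0,0,0.5,-0.6,0,0,0],
)

```text
t: 13.6
tcp_pos: [0.4833, -0.1756, 0.1047]
eef_rot: [-0.05, -3.141, 0.0]
ft_force: [-1.5, 0.1, 0.1]
grip_width: 0.0211
```

Run:
```python
from h import *
st();snap('scene','s1')
im=np.load('pics/s1.npz')['im'][140:290,240:410];cv2.imwrite('pics/s1.png',cv2.resize(im,None,fx=4,fy=4,interpolation=cv2.INTER_CUBIC))
```

```text
t 13.6 p [ 0.4833 -0.1756  0.1047] rot [-0.0495 -3.1412  0.    ] F [-1.5292  0.0868  0.0826] w 0.021067058603766252 tq [0.0897 0.1568 0.0105]
[[-0.9995  0.0315 -0.    ]
 [ 0.0315  0.9995 -0.    ]
 [ 0.     -0.     -1.    ]]
```

View pics/s1.png

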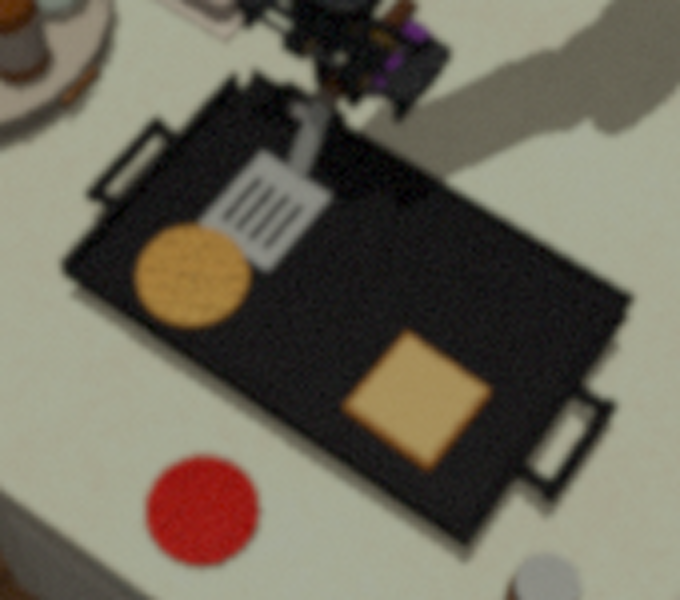

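step_arm(
  deltas=[0.5,-0.5,0,0,0,0.5,-0.5,0,0,0,0.5,-0.5,0,0,0,0.5,-0.5,0,0,0],
)

```text
t: 14.05
tcp_pos: [0.5033, -0.1762, 0.1048]
eef_rot: [0.05, 3.141, -0.0]
ft_force: [-1.0, 0.3, -0.4]
grip_width: 0.0213
```

Run:
```python
from h import *
st();print(ray('s1',240+193/4,140+275/4,.06),ray('s1',240+235/4,140+244/4,.047))
```

```text
t 14.05 p [ 0.5033 -0.1762  0.1048] rot [ 0.0496  3.1409 -0.0001] F [-0.9996  0.3369 -0.4288] w 0.021349933035950893 tq [-0.0018  0.2223  0.0353]
[[-0.9995  0.0315  0.0003]
 [ 0.0315  0.9995 -0.    ]
 [-0.0003 -0.     -1.    ]]
[ 0.6972 -0.1845  0.06  ] [ 0.645  -0.1774  0.047 ]
```

step_arm(
  deltas=[0.5,-0.5,0,0,0,0.5,-0.5,0,0,0,0.5,-0.5,0,0,0,0.5,-0.5,0,0,0],
)

```text
t: 14.45
tcp_pos: [0.5232, -0.1768, 0.1047]
eef_rot: [0.05, 3.141, -0.0]
ft_force: [-0.5, 0.2, -0.2]
grip_width: 0.0211
```

step_arm(
  deltas=[0.5,-0.5,0,0,0,0.5,-0.5,0,0,0,0.5,-0.5,0,0,0,0.5,-0.5,0,0,0,0.5,0,0,0,0],
)

```text
t: 14.95
tcp_pos: [0.5437, -0.1774, 0.1048]
eef_rot: [0.049, 3.14, -0.0]
ft_force: [0.6, 0.2, -0.9]
grip_width: 0.0216
```

Run:
```python
from h import *
st();snap('scene','s2')
im=np.load('pics/s2.npz')['im'][160:260,240:350];cv2.imwrite('pics/s2.png',cv2.resize(im,None,fx=5.5,fy=5.5,interpolation=cv2.INTER_CUBIC))
```

```text
t 14.95 p [ 0.5437 -0.1774  0.1048] rot [ 0.0492  3.1402 -0.0002] F [ 0.5916  0.1956 -0.8977] w 0.021634837830557026 tq [ 0.0936 -0.1218  0.0154]
[[-0.9995  0.0313  0.001 ]
 [ 0.0313  0.9995 -0.0001]
 [-0.001  -0.0001 -1.    ]]
```

View pics/s2.png

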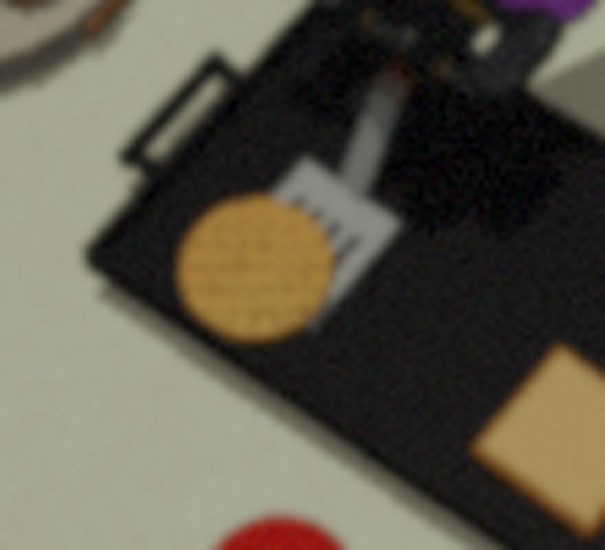

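step_arm(
  deltas=[0.5,-0.4,0,0,0,0.5,-0.4,0,0,0,0.5,-0.4,0,0,0,0.5,0,0,0,0,0.5,0,0,0,0],
)

```text
t: 15.5
tcp_pos: [0.5554, -0.1779, 0.1048]
eef_rot: [0.049, 3.14, -0.0]
ft_force: [-0.8, -0.2, -1.1]
grip_width: 0.0211
```

step_arm(
  deltas=[0.5,0.1,0,-0.2,0,0.5,0.1,0,-0.3,0,0.5,0,0,-0.5,0,0.5,0,0,-0.7,0,0.5,0,0,-0.8,0,0.5,0,0,-0.8,0,0.5,0,0,-0.7,0,0.5,0,0,-0.5,0,0.5,0,0,0,0,0.5,0,0,0,0],
)

```text
t: 16.5
tcp_pos: [0.5526, -0.1777, 0.1497]
eef_rot: [-0.05, -3.141, -0.0]
ft_force: [0.9, 0.2, -2.4]
grip_width: 0.0211
```

```bash
cat >> h.py <<'E'
def blobs(f,box=(150,120,420,300)):
    d=np.load('pics/'+f+'.npz')['im'];x0,y0,x1,y1=box
    hsv=cv2.cvtColor(cv2.GaussianBlur(d,(3,3),0)[y0:y1,x0:x1],cv2.COLOR_BGR2HSV)
    m=cv2.inRange(hsv,(8,75,60),(28,255,255))
    n,l,s,c=cv2.connectedComponentsWithStats(m)
    for i in range(1,n):
        if s[i,4]>60: print(f,'ctr',c[i]+[x0,y0],'box',s[i,:4]+[x0,y0,0,0],'area',s[i,4],'hsv',np.mean(hsv[l==i],0))
E
python3 - <<'E'
from h import *
st();snap('scene','s3');snap('side','d3')
for f in('s0','s2','s3'):blobs(f)
for f in('d0','d3'):blobs(f,(250,150,430,280))
E
```

```text
t 16.5 p [ 0.5526 -0.1777  0.1497] rot [-0.0496 -3.1411 -0.0001] F [ 0.9456  0.2307 -2.371 ] w 0.021123099324446646 tq [0.0017 0.2461 0.0094]
[[-0.9995  0.0316 -0.0001]
 [ 0.0316  0.9995  0.0001]
 [ 0.0001  0.     -1.    ]]
s0 ctr [159.6355 128.6453] box [150 120  30  27] area 406 hsv [ 14.9212 152.569  101.6429]
s0 ctr [240.247  140.3887] box [232 132  18  18] area 247 hsv [ 13.6194 181.4089  79.5182]
s0 ctr [293.236  201.6292] box [279 189  30  27] area 623 hsv [ 18.2873 162.6421 138.2809]
s0 ctr [183.5321 267.0982] box [150 199 113 101] area 4890 hsv [ 14.7358 158.2297 107.835 ]
s0 ctr [343.8609 239.4672] box [326 222  37  36] area 762 hsv [ 19.2047 128.4803 140.9213]
s0 ctr [373.2692 295.0769] box [367 288  16  12] area 78 hsv [ 13.1538 120.5897  81.9359]
s2 ctr [159.5599 128.5403] box [150 120  30  27] area 409 hsv [ 14.912  152.0465 104.3032]
s2 ctr [240.268 140.324] box [232 132  18  18] area 250 hsv [ 13.564 180.628  81.78 ]
s2 ctr [285.8603 208.4427] box [272 195  29  28] area 637 hsv [ 18.7127 154.6892 145.2339]
s2 ctr [184.6278 267.3256] box [150 199 114 101] area 5022 hsv
[... 864 characters left out ...]
165.65] box [341 162  13   8] area 80 hsv [ 12.6625 126.15   105.1   ]
d0 ctr [337.004  188.5178] box [323 179  29  20] area 506 hsv [ 16.7747 128.7945 138.9289]
d0 ctr [344.8103 229.0793] box [329 218  32  23] area 580 hsv [ 17.5379 156.3586 140.4672]
d3 ctr [409.619 191.599] box [378 150  52 107] area 2097 hsv [ 14.1149 138.6099 126.6175]
d3 ctr [347.075 165.7  ] box [341 162  13   8] area 80 hsv [ 12.625 128.175 107.225]
d3 ctr [337.0557 188.6083] box [323 179  29  20] area 503 hsv [ 16.8231 129.499  141.6581]
d3 ctr [293.581  205.1524] box [285 202  20   7] area 105 hsv [ 12.4857 114.8     73.7333]
d3 ctr [354.8416 219.6041] box [341 208  29  24] area 543 hsv [ 17.6077 153.3352 147.081 ]
```

```bash
cat >> h.py <<'E'
def tri(f,a,g,b):
    P=[np.load('pics/'+k+'.npz') for k in(f,g)]
    P=[d['K']@d['V'][:3] for d in P]
    X=cv2.triangulatePoints(P[0],P[1],np.array(a,float).reshape(2,1),np.array(b,float).reshape(2,1))[:,0]
    return X[:3]/X[3]
E
python3 - <<'E'
from h import *
print(tri('s0',(293.24,201.63),'d0',(344.8,229.1)),tri('s3',(285.8,201.9),'d3',(354.85,219.6)),ray('s2',285.9,208.4,.06))
E
```

```text
[ 0.6592 -0.1898  0.0521] [ 0.6926 -0.1939  0.0957] [ 0.7009 -0.1922  0.06  ]
```

step_arm(
  deltas=[0.5,0,0,-0.4,0,0.5,0.4,0,-0.7,0,0.5,0.8,0,-0.8,0,0.5,1.2,0,-0.8,0,0.5,1.2,0,-0.8,0,0.5,1.2,0,-0.6,0,0.5,0.8,0,-0.3,0,0.5,0.4,0,-0.1,0,0.5,0,0,0,0,0.5,0,0,0,0],
)

```text
t: 17.6
tcp_pos: [0.493, -0.1758, 0.1946]
eef_rot: [0.049, 3.141, 0.0]
ft_force: [0.7, -0.6, -2.4]
grip_width: 0.021
```

```bash
cat >> h.py <<'E'
def chk(n):
    st();snap('scene','s'+n);snap('side','d'+n)
    blobs('s'+n,(262,150,330,230));blobs('d'+n,(300,196,372,270))
E
python3 - <<'E'
from h import *
chk('4')
E
```

```text
t 17.6 p [ 0.493  -0.1758  0.1946] rot [0.0494 3.141  0.    ] F [ 0.7497 -0.6058 -2.4102] w 0.021017592521819096 tq [0.0136 0.1434 0.023 ]
[[-0.9995  0.0315  0.0002]
 [ 0.0315  0.9995  0.    ]
 [-0.0002  0.     -1.    ]]
s4 ctr [295.7692 183.6048] box [281 170  31  28] area 663 hsv [ 18.7044 155.9713 145.7843]
d4 ctr [337.3582 196.8507] box [326 196  26   3] area 67 hsv [ 13.9701 139.4925  89.806 ]
d4 ctr [338.7852 211.3275] box [324 200  31  23] area 568 hsv [ 17.5546 154.7518 144.8398]
```

step_arm(
  deltas=[0.5,3,0,0,0,0.5,2,0,0,0,0.5,1,0,0,0,0.5,0.3,0,0,0,0.5,0,0,0,0],
)

```text
t: 18.2
tcp_pos: [0.4305, -0.1739, 0.1949]
eef_rot: [0.049, 3.14, -0.0]
ft_force: [0.4, 0.3, -2.1]
grip_width: 0.021
```

Run:
```python
from h import *
a=tri('s4',(295.77,183.6),'d4',(338.8,211.3));print(a, a[0]-.493)
a=tri('s3',(285.8,201.9),'d3',(354.85,219.6));print(a[0]-.5526)
chk('5')
```

```text
[ 0.6341 -0.1919  0.1412] 0.14107684609742932
0.13998318716483327
t 18.2 p [ 0.4305 -0.1739  0.1949] rot [ 0.0493  3.1402 -0.0003] F [ 0.3997  0.2601 -2.1393] w 0.0209510378064109 tq [-0.0074  0.1572  0.0235]
[[-0.9995  0.0314  0.001 ]
 [ 0.0314  0.9995 -0.0002]
 [-0.001  -0.0002 -1.    ]]
s5 ctr [306.8123 172.0946] box [292 159  30  27] area 634 hsv [ 18.8091 152.9511 147.1987]
d5 ctr [337.     196.9429] box [326 196  26   4] area 70 hsv [ 13.7143 137.1286  89.5857]
d5 ctr [320.8893 213.3163] box [306 202  31  23] area 569 hsv [ 17.6362 156.3427 147.5624]
```

Run:
```python
from h import *
a=tri('s5',(306.8,172.1),'d5',(320.9,213.3));print(a, a[0]-.4305)
```

```text
[ 0.5727 -0.1892  0.139 ] 0.14219732083984749
```

step_arm(
  deltas=[0.5,-0.4,0,0,0,0.5,-0.8,0,0,0,0.5,-1.2,0,0,0,0.5,-1.5,0,0,0,0.5,-1.6,0,0,0,0.5,-1.4,0,0,0,0.5,-1.1,0,0,0,0.5,-0.7,0,0,0,0.5,-0.3,0,0,0,0.5,0,0,0,0],
)

```text
t: 19.3
tcp_pos: [0.5198, -0.1767, 0.1946]
eef_rot: [-0.049, -3.141, 0.0]
ft_force: [-0.3, -0.5, -1.7]
grip_width: 0.0216
```

step_arm(
  deltas=[0.5,5,0,0,0,0.5,4,0,0,0,0.5,2.5,0,0,0,0.5,1,0,0,0,0.5,0,0,0,0],
)

```text
t: 19.8
tcp_pos: [0.3942, -0.173, 0.1951]
eef_rot: [0.051, 3.141, 0.0]
ft_force: [1.4, -0.1, -1.2]
grip_width: 0.0212
```

Run:
```python
from h import *
st();snap('scene','s6');snap('side','d6')
blobs('s6',(262,130,340,230));blobs('d6',(290,198,372,270))
```

```text
t 19.8 p [ 0.3942 -0.173   0.1951] rot [0.0513 3.1405 0.0001] F [ 1.3539 -0.1189 -1.1685] w 0.021183949243373548 tq [ 0.0373 -0.0399  0.0028]
[[-0.9995  0.0327  0.0006]
 [ 0.0327  0.9995  0.    ]
 [-0.0006  0.0001 -1.    ]]
s6 ctr [307.9098 184.0206] box [297 171  25  24] area 388 hsv [ 12.9845 196.2139  87.567 ]
d6 ctr [317.6369 232.6233] box [303 221  30  23] area 515 hsv [ 12.5495 153.2039  90.8893]
```

step_arm(
  deltas=[0.5,0,0,-1.5,0,0.5,0,0,-1.5,0,0.5,0,0,0,0,0.5,0,0,0,0,0.5,0,0,0,0],
)

```text
t: 20.4
tcp_pos: [0.3949, -0.1726, 0.224]
eef_rot: [-0.049, -3.14, -0.0]
ft_force: [-0.5, -0.0, -1.5]
grip_width: 0.021
```

Run:
```python
from h import *
st();snap('scene','s7');snap('side','d7')
blobs('s7',(262,130,340,230));blobs('d7',(290,198,372,270))
a=np.load('pics/s7.npz')['im'][130:280,240:410];b=np.load('pics/d7.npz')['im'][165:275,265:390]
A=cv2.resize(a,(390,345),interpolation=cv2.INTER_CUBIC);B=cv2.resize(b,(392,345),interpolation=cv2.INTER_CUBIC)
cv2.imwrite('pics/s7.png',np.hstack([A,B]))
print(tri('s6',(307.9,184),'d6',(317.6,232.6)))
```

```text
t 20.4 p [ 0.3949 -0.1726  0.224 ] rot [-0.049  -3.1403 -0.0003] F [-0.5423 -0.0347 -1.5161] w 0.0210167093147226 tq [ 0.0277  0.0799 -0.0492]
[[-0.9995  0.0312 -0.0009]
 [ 0.0312  0.9995  0.0002]
 [ 0.0009  0.0002 -1.    ]]
s7 ctr [307.5202 184.283 ] box [297 172  25  23] area 371 hsv [ 13.0054 201.5984  87.9111]
d7 ctr [317.7208 232.478 ] box [304 221  29  23] area 523 hsv [ 12.587  154.0841  91.0096]
[ 0.5636 -0.1901  0.0496]
```

View pics/s7.png

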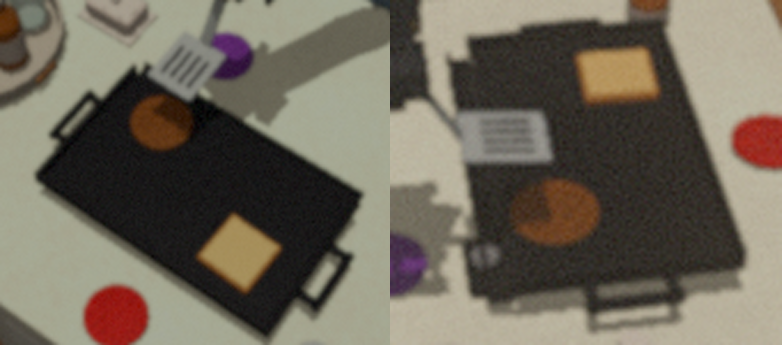

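step_arm(
  deltas=[0.5,-0.5,2.3,0,0,0.5,-1.05,4.6,0,0,0.5,-1.05,4.6,0,0,0.5,-1.1,4.6,0,0,0.5,-1.1,4.6,0,0,0.5,-1.1,4.6,0,0,0.5,-1.1,4.6,0,0,0.5,-1.1,4.6,0,0,0.5,-1.1,4.6,0,0,0.5,-1.1,4.6,0,0,0.5,-1.1,4.6,0,0,0.5,-1.0,4.6,0,0],
)

```text
t: 21.7
tcp_pos: [0.5356, 0.3537, 0.2238]
eef_rot: [-0.05, -3.14, 0.001]
ft_force: [0.4, 0.1, -1.6]
grip_width: 0.0212
```

step_arm(
  deltas=[0.5,-0.3,2.2,0,2,0.5,0,0,0,0,0.5,0,0,0,0],
)

```text
t: 22.0
tcp_pos: [0.5388, 0.3735, 0.2236]
eef_rot: [-0.103, -3.139, 0.002]
ft_force: [-0.5, -0.9, -0.9]
grip_width: 0.0213
```

Run:
```python
from h import *
o=r.observe();st();T=tw(o);d=np.array([.5385,.3745,o['tcp_pos'][2]])-T[:3,3];print('tool delta cm',T[:3,:3].T@d*100)
```

```text
t 22.0 p [0.5388 0.3735 0.2236] rot [-0.1031 -3.1386  0.0024] F [-0.4543 -0.8914 -0.9354] w 0.021309962038866835 tq [-0.0591  0.1339  0.002 ]
[[-0.9978  0.0656 -0.0013]
 [ 0.0656  0.9978 -0.0015]
 [ 0.0012 -0.0016 -1.    ]]
tool delta cm [ 0.0319  0.0955 -0.0001]
```

step_arm(
  deltas=[0.5,0,0.1,4,0,0.5,0,0,4,0,0.5,0,0,4,0,0.5,0,0,2.5,0,0.5,0,0,0.8,0,0.5,0,0,0,0,0.5,0,0,0,0],
)

```text
t: 22.7
tcp_pos: [0.5407, 0.3746, 0.0734]
eef_rot: [0.106, 3.137, 0.002]
ft_force: [0.5, 0.2, -0.6]
grip_width: 0.0212
```

step_arm(
  deltas=[0.5,0,0,0.2,0,0.5,0,0,0.2,0,0.5,0,0,0.1,0,0.5,0,0,0.1,0,0.5,0,0,0,0],
)

```text
t: 23.2
tcp_pos: [0.5391, 0.3752, 0.0658]
eef_rot: [0.104, 3.14, 0.001]
ft_force: [-2.0, 0.2, 1.6]
grip_width: 0.0211
```

Tip on the slab as expected; press on so that the handle levels within the grip, then let go.

step_arm(
  deltas=[0.5,0,0,0.1,0,0.5,0,0,0.1,0,0.5,0,0,0.1,0,0.5,0,0,0.1,0,0.5,0,0,0,0],
)

```text
t: 23.7
tcp_pos: [0.5392, 0.3749, 0.0615]
eef_rot: [-0.104, -3.14, 0.0]
ft_force: [-1.7, 0.2, 1.7]
grip_width: 0.021
```

step_arm(
  deltas=[0.5,0,0,0.1,0,0.5,0,0,0.1,0,0.5,0,0,0,0],
)

```text
t: 24.0
tcp_pos: [0.5391, 0.375, 0.06]
eef_rot: [-0.104, -3.14, 0.0]
ft_force: [-3.2, 0.3, 5.5]
grip_width: 0.0212
```

step_arm(
  deltas=[2.4,0,0,0,0,3.0,0,0,0,0,5.0,0,0,0,0,7.0,0,0,0,0,7.0,0,0,0,0,7.0,0,0,0,0,7.0,0,0,-2,0,7.0,0,0,-4,0,7.0,0,0,-4,0,7.0,0,0,-2,0,7.0,0,0,0,0,7,0,0,0,0],
)

```text
t: 25.2
tcp_pos: [0.539, 0.3747, 0.1794]
eef_rot: [-0.104, -3.14, 0.0]
ft_force: [-0.7, -0.6, -0.6]
grip_width: 0.0699
```

Run:
```python
from h import *
st();snap('wrist','w9');snap('scene','s9');snap('side','d9')
blobs('s9',(262,130,340,230));blobs('s9',(320,215,370,265));blobs('d9',(290,198,372,270))
a=np.load('pics/w9.npz')['im'];b=np.load('pics/s9.npz')['im'][130:330,240:490]
cv2.imwrite('pics/fin.png',np.hstack([cv2.resize(a[:330,150:490],(412,400)),cv2.resize(b,(380,304),interpolation=cv2.INTER_CUBIC)[:0+304].copy() if 0 else cv2.copyMakeBorder(cv2.resize(b,(380,304),interpolation=cv2.INTER_CUBIC),0,96,0,0,cv2.BORDER_CONSTANT)]))
```

```text
t 25.2 p [0.539  0.3747 0.1794] rot [-0.1045 -3.1398  0.0002] F [-0.7458 -0.616  -0.6396] w 0.06988969119661959 tq [ 0.0103  0.058  -0.0476]
[[-0.9978  0.0665 -0.0001]
 [ 0.0665  0.9978 -0.0001]
 [ 0.     -0.0001 -1.    ]]
s9 ctr [309.9447 182.6412] box [297 171  27  24] area 524 hsv [ 13.0344 196.6737  95.3359]
s9 ctr [343.8074 239.5109] box [325 222  38  36] area 779 hsv [ 19.2349 125.6945 149.4313]
d9 ctr [316.9078 232.1627] box [302 221  31  23] area 553 hsv [ 12.6257 159.1356  96.7143]
```

View pics/fin.png

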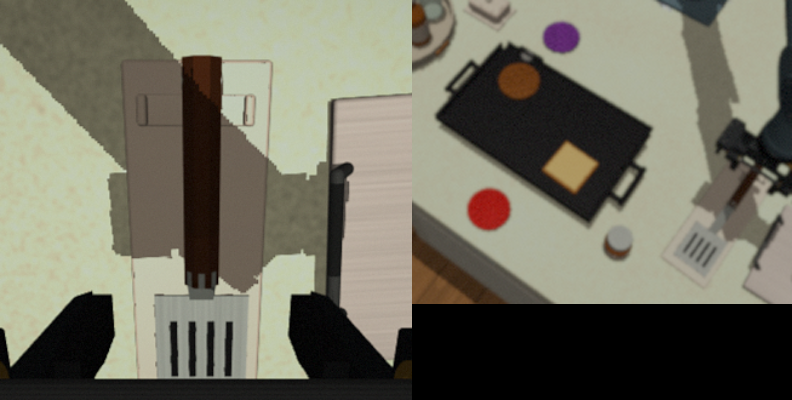

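Run:
```python
from h import *
T=ray('w9',316.7,48,.089);H=ray('w9',316.5,243.5,.010);print(T,H)
ax=(H-T)[:2];ax/=np.linalg.norm(ax);print('yaw',np.arctan2(ax[1],ax[0]),'origin',T[:2]+.225*ax,H[:2]+.0475*ax)
c=ray('s9',309.9,182.6,.058);print('waffle',c,tri('s9',(309.94,182.64),'d9',(316.9,232.16)))
print('ear mid',(ray('w9',150+142*340/412,110*.825,.075)+ray('w9',150+249*340/412,110*.825,.075))/2)
r.close_job()
```

```text
[0.4332 0.3834 0.089 ] [0.6092 0.3717 0.01  ]
yaw -0.06641352152624846 origin [0.6577 0.3685] [0.6566 0.3686]
waffle [ 0.5635 -0.1859  0.058 ] [ 0.5591 -0.1877  0.0516]
ear mid [0.4593 0.3779 0.075 ]
the job is handed in; nothing more can be done
```

The waffle is turned over and lies flat on the plate, browned side up. The turner is back in its rest, and I handed the job in at about 25 s.

**How it was done:** This interface cannot tilt the tool. So I pressed the handle on one of the rest's ears, which pitched the turner nose-down in the grip until the bent blade's front edge met the plate. I slid the blade under the waffle against the back rim with about 1–2 N of measured force and lifted it. Then I jerked the turner back so the waffle tipped off the blade's front edge and landed turned over. Finally I pressed the turner level in its rest and let go.

**Last checks:**
- **Lift:** the waffle's middle was roughly 95 mm above the counter or higher (needed: 65 mm) for over 2 s before it was tipped off.
- **Waffle:** both cameras show the browned face up. Its position is about (0.56, -0.19) m, well clear of the toast and inside the rims. It did not move between the last views, apart from a small pixel shift as the arm's shadow left it.
- **Turner:** it is within about 3 mm of its place and in line with the rest to about 0.001 rad.
- **Toast:** it has not moved, to within about 0.1 pixel.
- **Bystanders:** those I could see in the pictures look unmoved, but I did not measure them.

**Not measured:** I never measured the blade's bend. I only felt that the front edge touched first. The contact forces on the plate and waffle were judged from the wrist force readings alone. One press on the rest's ear reached about 31 N, away from the griddle and waffle. No check failed, but heights triangulated from the cameras read 6–8 mm low, so I relied on the pictures to judge that the waffle lies flat.

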